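Draw a support rod from its storage tube

TASK

Two steel rods are kept in the horizontal tubes of the storage rack. Draw the thicker rod all the way out of its tube and lay it in the notches of the two V rests on the low stand to the right, about centred along the stand; leave the thinner rod in its tube.

Things in the scene. Friction and masses are not known exactly. Their poses are not given: they have to be found in the camera images.
- rod_thick_center (a point): Centre of the thicker steel rod: round, 16 mm diameter, 220 mm long, about 100 g. Point on its axis, half-way along; x along the rod (it may be rolled about x). Starts lying loosely in one of the rack's two tubes (either), 116 to 126 mm of it inside, the rest sticking out towards the robot. It balances just inside the mouth: best gripped near the mouth (about 30 mm from it).
- rod_thin_center (a point): Centre of the thinner steel rod: round, 9 mm diameter, 220 mm long, point on its axis half-way along, x along the rod. It lies likewise in the other tube and must stay there.
- rack: Fixed rack, base 136 x 156 mm, origin: centre of underside. Two white horizontal tubes along its x, axes at y = +50 and -50 mm, 55 mm above the worktop, each 130 mm long, bore 22, outside 28 mm; rack top 71 mm. The open mouths at x = -65 mm face the robot, the back ends are closed: rods are drawn out along -x.
- cradle: Fixed low stand right of the rack: base 200 x 56 x 8 mm, two upright aluminium V rests at x = -80 and +80 mm, each 12 mm thick. Origin: centre of underside; x along the stand, z up. The 90-degree notches have their bottom at y = 0, 44 mm above the worktop, tops at 65 mm, mouth 40 mm wide. The thicker rod lying in both has its axis at 55 mm. Between the rests is free for fingers.

How it is judged (in metres and radians):
At the end, for the whole second after the job is handed in: The thicker rod lies at rest in both V notches: its centre within 25 mm of the stand's centre along the stand, within 10 mm sideways, 48 to 62 mm high, and its axis within 10 degrees of the stand's (x of rod_thick_center in the frame of cradle between -0.025 and 0.025 m and y of rod_thick_center in the frame of cradle between -0.01 and 0.01 m and z of rod_thick_center in the frame of cradle between 0.048 and 0.062 m and angle between the x axis of rod_thick_center and the x axis of cradle, either way round below 0.175 rad and linear speed of rod_thick below 0.02 m/s); the robot touches nothing.
It fails at once if the thinner rod is moved by more than 20 mm (distance of rod_thin_center from where it was at the start of the episode above 0.02 m).
It also fails if it takes over 48 s, if anything falls off the work surface, if the arm or the gripper's body presses on something with over 40 N, if the wrist force passes 120 N, or if a joint passes its speed limit or range.

ROBOT

A 6-joint arm with a two-finger parallel gripper is mounted at the origin on a cart in front of the work surface, level with it; the furniture and walls round the work are solid. World frame = base frame: x ahead of the robot, y to its left, z up, the work surface at z = 0. Lengths are in mm, angles in degrees, forces in N, time in s.
With the tool pointing down it reaches from about 250 to 775 mm from the base axis. Payload 8.9 kg.
Tool frame: the origin (TCP) lies at the very end of the fingers, on their centre line; the grasp point (between the pads) lies 19 mm behind it; z points along the fingers, y is the line along which they close (so a half turn about z gives the same grasp; the last joint's range is limited). The gripper opens to 85 mm and grips with 20 to 120 N. Pads are 22 mm wide; open, the fingers measure 114 mm over their backs; the gripper's body (76 mm by 85 mm) begins 54 mm behind the grasp point. The pads swing forward as they close: fully open they stand 13 mm farther back than shut.
Start: joints at [63.409, 16.656, -8.789, 64.555, 0, 82.019], TCP at [167.532, 497.551, 231.305] pointing down, gripper open.
Joint ranges: [-144.48, 144.48], [-52.06, 99.96], [-74.48, 78.29], [-112.23, 115.85], [-86.99, 84.42], [-180, 180]. Speed limits (degrees/s): [127.2, 127.2, 159.86, 180, 180, 180].

INTERFACE

Orientations are given as [roll, pitch, yaw] about the fixed x, y, z axes, in that order (R = Rz(yaw) Ry(pitch) Rx(roll)).
In Python, from station import manip gives the robot as it stands.
- The arm moves only by the tool step_arm, never from a script. Its argument "motion" is a list that holds one entry, the list of rows, each a list of 7 numbers: the turn, a rotation vector about the world's x, y, z in degrees, then the shift along the world's x, y, z in mm, then the closure in counts, from 0 (fully open) to 255 (shut). A call has 1 to 20 rows; each row shifts and turns the commanded pose from where the row before left it; what a row does not reach is not made up. A row lasts 1/10 s, in which the tool goes at most 50 mm and 8.59 degrees, less where a joint would pass 70% of its speed; a pose out of reach is approached as far as the arm can. A call is refused whole if a number of a shift passes 50 or a number of a turn 8.59, either way. A call with a gripper value outside its range is refused whole. The fingers move at their own pace and stop on an object; "squeeze" is the grip in N (left out, the last holds). Time passes only in rows, so rows that do not move let the fingers close. It gives the time, the measured TCP pose, the force, the opening and the grip force at its end, in the units of the state.
- manip.get_state(): the state, without advancing time (a new reading comes with each control period).
- manip.snapshot(name): name is "side" or "top" or "wrist"; returns a dict with "frame" (384x512x3 uint8, red, green, blue), "fx", "fy", "cx", "cy" (pixels), "view" (4x4, takes a point from world to camera coordinates). Camera axes: x right, y down, z forward; pixel columns grow to the right and rows downward; lengths in mm; the calibration is good to about 2 mm. A picture is of the moment at which its call begins. There is no depth.
- manip.finish_job(): hands the job in; it is judged then, once.
The state is a dict: "time_s": time; "joint_positions": joint angles; "qd": joint speeds; "tau": joint torques, N m; "ee_pos": TCP position; "eef_rot": TCP orientation; "force": force on the tool from outside, world axes, zero at the start; "moment": the same for the moment, N m; "grip_width": finger opening in mm; "gripper_force": force on a finger pad.
Only numpy, scipy, OpenCV 4.12 (cv2) and the standard library are available. Lean on these libraries where they do the work, as an engineer would, in place of code of your own. Each camera call takes 0.05 s, during which the arm holds its last target. There are 200 camera calls.

## Working session

There is one attempt and no reset: what is moved stays moved. The work goes in short steps, Python scripts to look and compute and a tool call to move; the robot and the scene stay as the last step left them, time stands still between calls to the robot, and variables do not carry over. Pictures are saved under pics/ and viewed, at most 10 in all, crops included, and the job is handed in when it is done.

Besides the shell and the picture viewer there is one more tool, called after ">>>" by a JSON object that holds its "fn" and its "kwargs", one argument or row to a line. step_arm: Moves the arm, as the interface text tells. Its arguments: {"type":"object","properties":{"motion":{"type":"array"},"squeeze":{"type":"number"}},"required":["motion"]}

```bash
mkdir -p pics; python3 - <<'E'
from station import manip
import cv2,pickle
d={}
for n in("side","top"):
    s=manip.snapshot(n);d[n]=s;cv2.imwrite(f"pics/{n}0.png",s["frame"][:,:,::-1])
    print(n,s["fx"],s["cx"],s["cy"],s["view"].round(3).tolist())
pickle.dump(d,open("s0.pkl","wb"))
s=manip.get_state();print(s["time_s"],s["ee_pos"],s["eef_rot"],s["force"])
E
```

```text
side 411.78838411525845 257.33718789476745 192.7621815359206 [[-0.99, -0.143, -0.02, 560.939], [-0.048, 0.454, -0.89, 166.133], [0.136, -0.879, -0.456, 661.022], [0.0, 0.0, 0.0, 1.0]]
top 492.3066494454009 258.24795466029786 189.2227994681669 [[0.014, -0.999, 0.034, -192.885], [-0.995, -0.017, -0.095, 585.816], [0.095, -0.032, -0.995, 845.628], [0.0, 0.0, 0.0, 1.0]]
0.1 [167.34952476 497.20293563 230.81314666] [-1.79935323e+02 -9.27656481e-03  1.61391326e+02] [ 0.76086587  0.30138904 -0.07643161]
```

View pics/top0.png

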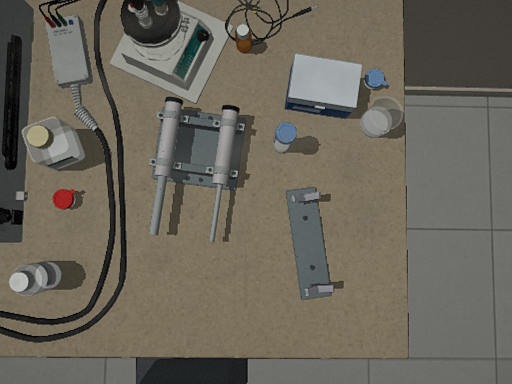

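View pics/side0.png

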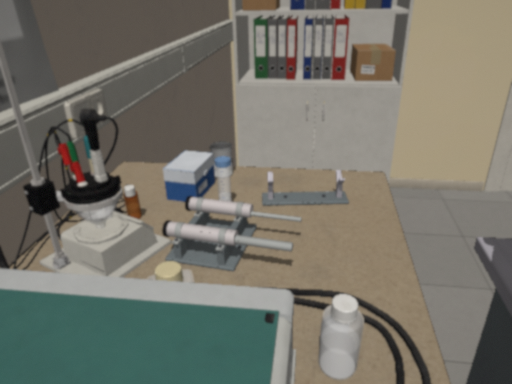

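The top view shows the thicker rod in the left tube, with its end near (155,233) and the mouth near (164,178). The thin rod's end is near (213,240), and the stand runs from (302,190) to (318,297). I'll zoom in to read exact pixels.

```bash
python3 - <<'E'
import cv2
i=cv2.imread("pics/top0.png")
cv2.imwrite("pics/c0.png",cv2.resize(i[90:310,140:340],None,fx=2.7,fy=2.7,interpolation=cv2.INTER_CUBIC)) 
E
```

```text
(no output)
```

View pics/c0.png

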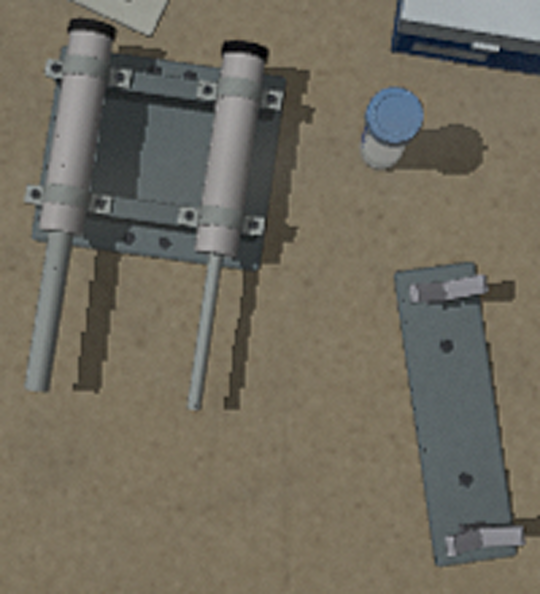

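The crop (scale 2.7, offset (140,90)) gives these points:
- **Thick rod:** axis from (60,232) at the mouth to (38,390) at the end.
- **Thin rod:** (217,253) to (195,408).
- **Stand base corners:** (397,272), (472,263), (515,553) and (438,566).

```bash
cat > h.py <<'E'
import numpy as np
def ray(s,u,v,z):
    V=np.array(s["view"]);R=V[:3,:3];c=-R.T@V[:3,3]
    d=R.T@np.array([(u-s["cx"])/s["fx"],(v-s["cy"])/s["fy"],1]);return c+d*(z-c[2])/d[2]
def proj(s,p):
    V=np.array(s["view"]);q=V[:3,:3]@p+V[:3,3];return np.array([s["cx"]+s["fx"]*q[0]/q[2],s["cy"]+s["fy"]*q[1]/q[2]])
E
python3 - <<'E'
from h import *;import pickle
s=pickle.load(open("s0.pkl","rb"))["top"]
c=lambda u,v,z:ray(s,(u+.5)/2.7+139.5,(v+.5)/2.7+89.5,z)
ang=lambda a,b:np.degrees(np.arctan2((b-a)[1],(b-a)[0]))
m,e=c(60,232,52),c(38,390,52);print("rod",m,e,np.linalg.norm(m-e),ang(e,m))
m2,e2=c(217,253,49),c(195,408,49);print("thin",m2,e2,ang(e2,m2),np.linalg.norm(m2-e2))
a,b=c(62,231,55),c(218,253,55);print("mouths",a,b,np.linalg.norm(a-b),ang(b,a)-90)
t=c(91,30,55);print("tube",t,ang(a,t),np.linalg.norm(t-a))
t=c(244,50,55);print("tube2",t,ang(b,t))
k=[c(*p,8) for p in[(397,272),(472,263),(515,553),(438,566)]];k=np.array(k)
print(k,k.mean(0),np.linalg.norm(np.roll(k,-1,0)-k,axis=1),ang(k[3],k[0]),ang(k[2],k[1]))
for p in [(397,272),(472,263),(515,553),(438,566)]:pass
for sgn in(1,-1):
    f=k.mean(0)+0;y=np.radians((ang(k[3],k[0])+ang(k[2],k[1]))/2)
    for z,w in((44,0),(65,20),(65,-20)):
        P=f+sgn*80*np.array([np.cos(y),np.sin(y),0])+w*np.array([-np.sin(y),np.cos(y),0]);P[2]=z
        print(sgn,z,w,(proj(s,P)-[139.5,89.5])*2.7)
E
```

```text
rod [607.54013806 -16.14032757  52.        ] [506.49759869  -5.51084875  52.        ] 101.60010128597358 -6.005316809101523
thin [ 596.0439047  -116.72984038   49.        ] [ 496.43797391 -104.80947015   49.        ] -6.824433190173115 100.31668193457084
mouths [607.84519723 -17.88215955  55.        ] [ 595.41671023 -117.64364186   55.        ] 100.53268444208797 -7.101435096415898
tube [739.47050579 -32.39866599  55.        ] -6.2935220693949 132.42337713884507
tube2 [ 728.452503   -131.75285511   55.        ] -6.053917809785486
[[ 589.538504   -236.92356992    8.        ]
 [ 596.53555744 -287.98715187    8.        ]
 [ 402.704166   -317.29845114    8.        ]
 [ 393.69850408 -265.82758306    8.        ]] [ 495.61918288 -277.009189      8.        ] [ 51.5407427  196.03510036  52.25277225 197.96147995] 8.395670203201123 8.599149633715104
1 44 0 [445.67523367 290.75107654]
1 65 20 [418.7985526  292.28813734]
1 65 -20 [480.89304015 284.02225195]
-1 44 0 [481.34357632 537.81349438]
-1 65 20 [454.94133637 545.87723847]
-1 65 -20 [518.02567822 536.90945788]
```

>>> {"fn": "step_arm", "kwargs": {
  "motion": [
    [[0, 0, 0, 20, -40, 8, 0], [0, 0, 0, 20, -40, 8, 0], [0, 0, 0, 20, -40, 8, 0], [0, 0, 0, 20, -40, 8, 0], [0, 0, 0, 20, -40, 8, 0], [0, 0, 0, 20, -40, 8, 0], [0, 0, 0, 30, -40, 0, 0], [0, 0, 0, 30, -40, 0, 0], [0, 0, 0, 30, -40, 0, 0], [0, 0, 0, 30, -40, 0, 0], [0, 0, 2.4, 34, -22, -10, 0], [0, 0, 2.4, 34, -22, -10, 0], [0, 0, 2.4, 34, -22, -10, 0], [0, 0, 2.4, 34, -22, -10, 0], [0, 0, 2.7, 34, -22, -10, 0], [0, 0, 0, 0, 0, 0, 0], [0, 0, 0, 0, 0, 0, 0]]
  ]
}}

```text
time_s: 1.8
ee_pos: [577.2, -12.8, 228.1]
eef_rot: [180.0, -0.1, 173.6]
force: [-0.5, -0.2, -1.2]
grip_width: 85.5
gripper_force: 0.0
```

```bash
python3 - <<'E'
from station import manip
from h import *;import cv2
s=manip.snapshot("wrist");i=s["frame"][:,:,::-1].copy();cv2.imwrite("pics/w1.png",i)
for p in [(607.6,-16.3,52),(506.5,-5.5,52),(577.2,-13,52),(577.2,-12.8,33)]: print(p,proj(s,np.array(p)))
E
```

```text
(607.6, -16.3, 52) [255.76983365 194.77529326]
(506.5, -5.5, 52) [255.38174155 106.83721004]
(577.2, -13, 52) [255.70483044 169.95721617]
(577.2, -12.8, 33) [255.78549219 166.53787608]
```

View pics/w1.png

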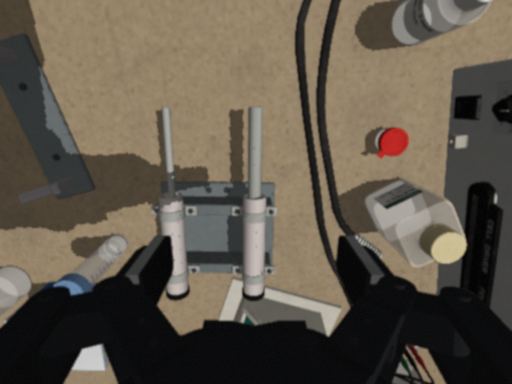

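The wrist view shows the thick rod's end at (255,107) and the mouth at (255,196), within about 1 px of the predictions. I'll descend and grip.

>>> {"fn": "step_arm", "kwargs": {
  "motion": [
    [[0, 0, 0, 0, 0, -35, 0], [0, 0, 0, 0, 0, -35, 0], [0, 0, 0, 0, 0, -35, 0], [0, 0, 0, 0, 0, -35, 0], [0, 0, 0, 0, 0, -35, 0], [0, 0, 0, 0, 0, -10, 0], [0, 0, 0, 0, 0, -10, 0], [0, 0, 0, 0, 0, 0, 0], [0, 0, 0, 0, 0, 0, 255], [0, 0, 0, 0, 0, 0, 255], [0, 0, 0, 0, 0, 0, 255], [0, 0, 0, 0, 0, 0, 255], [0, 0, 0, 0, 0, 0, 255], [0, 0, 0, 0, 0, 0, 255], [0, 0, 0, 0, 0, 0, 255], [0, 0, 0, 0, 0, 0, 255], [0, 0, 0, 0, 0, 0, 255], [0, 0, 0, 0, 0, 0, 255]]
  ],
  "squeeze": 60
}}

```text
time_s: 3.65
ee_pos: [577.7, -12.5, 34.4]
eef_rot: [-180.0, 0.0, 173.7]
force: [0.1, 0.5, 3.0]
grip_width: 14.0
gripper_force: 58.4
```

>>> {"fn": "step_arm", "kwargs": {
  "motion": [
    [[0, 0, 0, 0, 0, 2.5, 255], [0, 0, 0, -5, 0.55, 0, 255], [0, 0, 0, -10, 1.1, 0, 255], [0, 0, 0, -10, 1.1, 0, 255], [0, 0, 0, -15, 1.65, 0, 255], [0, 0, 0, -15, 1.65, 0, 255], [0, 0, 0, -15, 1.65, 0, 255], [0, 0, 0, -15, 1.65, 0, 255], [0, 0, 0, -15, 1.65, 0, 255], [0, 0, 0, -15, 1.65, 0, 255], [0, 0, 0, -15, 1.65, 0, 255], [0, 0, 0, -15, 1.65, 0, 255], [0, 0, 0, -15, 1.65, 0, 255], [0, 0, 0, 0, 0, 0, 255]]
  ],
  "squeeze": 80
}}

```text
time_s: 5.05
ee_pos: [414.3, 5.7, 36.5]
eef_rot: [180.0, -0.2, 173.7]
force: [-0.2, -1.1, -1.4]
grip_width: 13.4
gripper_force: 77.9
```

>>> {"fn": "step_arm", "kwargs": {
  "motion": [
    [[0, 0, 0, 0, 0, 15, 255], [0, 0, 0, 0, 0, 30, 255], [0, 0, 0, 0, 0, 30, 255], [0, 0, 0, 0, 0, 30, 255], [0, 0, 0, 0, 0, 15, 255], [0, 0, 0, 0, 0, 0, 255], [0, 0, 0, 0, 0, 0, 255]]
  ]
}}

```text
time_s: 5.75
ee_pos: [417.6, 5.1, 156.4]
eef_rot: [-180.0, 0.0, 173.7]
force: [-0.9, 0.4, -1.5]
grip_width: 13.6
gripper_force: 78.0
```

```bash
python3 - <<'E'
from station import manip
import cv2,pickle,numpy as np
d={}
for n in("side","top"): d[n]=manip.snapshot(n)
pickle.dump(d,open("s1.pkl","wb"))
f=lambda a:cv2.resize(a[:,:,::-1],None,fx=2,fy=2,interpolation=cv2.INTER_CUBIC)
cv2.imwrite("pics/m1.png",np.hstack([f(d["side"]["frame"][70:330,200:460]),f(d["top"]["frame"][110:370,60:200])]))
E
```

```text
(no output)
```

View pics/m1.png

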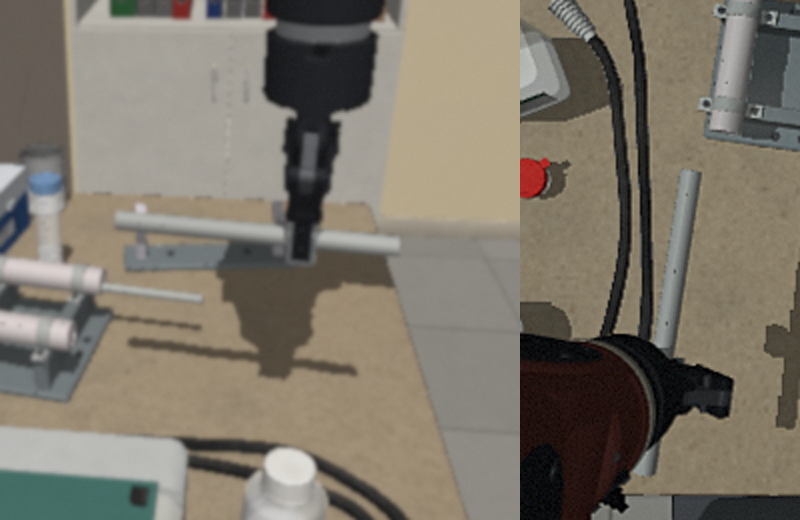

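The rod is out and held. Its ends are at side pixels (259,179.5) and (399,192.5), and at top pixels (145,196) and (123.5,347). I'll triangulate them.

```bash
python3 - <<'E'
from h import *;import pickle,cv2
d=pickle.load(open("s1.pkl","rb"))
P=lambda s:np.array([[s["fx"],0,s["cx"]],[0,s["fy"],s["cy"]],[0,0,1]])@np.array(s["view"])[:3]
X=cv2.triangulatePoints(P(d["side"]),P(d["top"]),np.array([[259,179.5],[399,192.5]]).T,np.array([[145,196],[123.5,347]]).T)
X=(X[:3]/X[3]).T;v=X[0]-X[1];print(X,X.mean(0),np.linalg.norm(v),np.degrees([np.arctan2(v[1],v[0]),np.arcsin(v[2]/np.linalg.norm(v))]))
T=np.array([417.6,5.1]);u=v[:2]/np.linalg.norm(v[:2]);print("centre ahead",(X.mean(0)[:2]-T)@u)
y=np.radians(8.5);off=(X.mean(0)[:2]-T)@u
print("target tcp",np.array([495.6,-277])-off*np.array([np.cos(y),np.sin(y)]))
E
```

```text
[[562.2581315  -12.38619358 174.34458897]
 [345.52616918  10.52367045 174.10302565]] [453.89215034  -0.93126157 174.22380731] 217.93958730827316 [-6.03409847  0.06350641]
centre ahead 36.72508220390731
target tcp [ 459.27831112 -282.42831277]
```

>>> {"fn": "step_arm", "kwargs": {
  "motion": [
    [[0, 0, 1.4, 4.2, -20, 0, 255], [0, 0, 1.4, 4.2, -30, 0, 255], [0, 0, 1.5, 4.2, -30, 0, 255], [0, 0, 1.5, 4.2, -30, 0, 255], [0, 0, 1.5, 4.2, -30, 0, 255], [0, 0, 1.5, 4.2, -30, 0, 255], [0, 0, 1.5, 4.2, -30, 0, 255], [0, 0, 1.5, 4.2, -30, 0, 255], [0, 0, 1.5, 4.2, -30, 0, 255], [0, 0, 1.5, 3.9, -27.5, 0, 255], [0, 0, 0, 0, 0, -25, 255], [0, 0, 0, 0, 0, -25, 255], [0, 0, 0, 0, 0, 0, 255], [0, 0, 0, 0, 0, 0, 255]]
  ]
}}

```text
time_s: 7.25
ee_pos: [458.7, -281.8, 106.2]
eef_rot: [179.9, -0.1, -171.5]
force: [-0.5, 0.5, -0.7]
grip_width: 13.5
gripper_force: 78.3
```

```bash
python3 - <<'E'
from station import manip
import cv2,pickle,numpy as np
s=manip.get_state();print(s["ee_pos"],s["eef_rot"])
d={}
for n in("side","top"): d[n]=manip.snapshot(n)
pickle.dump(d,open("s2.pkl","wb"))
f=lambda a:cv2.resize(a[:,:,::-1],None,fx=2.5,fy=2.5,interpolation=cv2.INTER_CUBIC)
cv2.imwrite("pics/m2.png",np.hstack([f(d["side"]["frame"][80:280,220:380]),f(d["top"]["frame"][150:350,230:390])]))
E
```

```text
[ 458.66001319 -281.81619989  106.17548779] [ 1.79901713e+02 -8.76022405e-02 -1.71506220e+02]
```

View pics/m2.png

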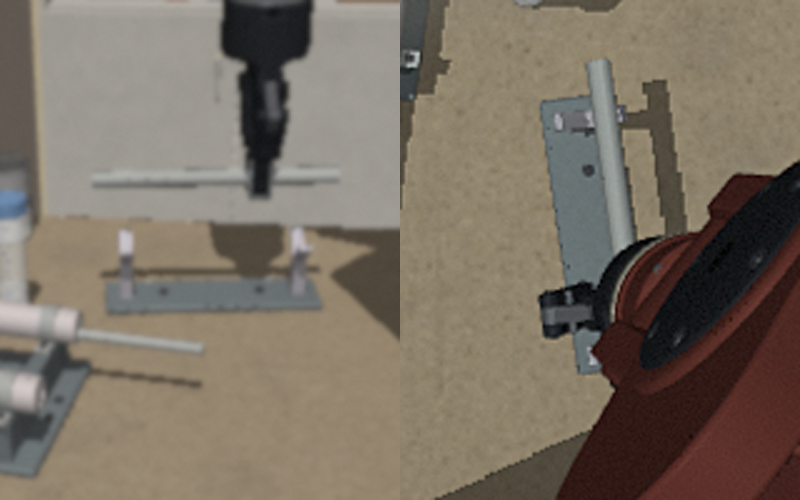

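Over the stand, the rod's side-view ends are at crop (94,180) and (339,175), centred over the rests at 125 and 300. In the top view its far end is at crop (599,62). I'll check its sideways position.

```bash
python3 - <<'E'
from h import *;import pickle,cv2
s=pickle.load(open("s2.pkl","rb"))["top"]
c=lambda u,v,z:ray(s,(u-400)/2.5+230-.3,v/2.5+150-.3,z)
e=c(599,62,124);m=c(620,225,124);print(e,m)
C=np.array([495.6,-277]);y=np.radians(8.5);R=np.array([[np.cos(y),np.sin(y)],[-np.sin(y),np.cos(y)]])
print("in stand frame",R@(e[:2]-C),R@(m[:2]-C))
# near rest centre of visible far rest: expected notch/tops px
for w in(20,0,-20):
  p=np.r_[C+R.T@[80,w],65 if w else 44];print(w,(proj(s,p)-[230,150])*2.5+[400,0])
E
```

```text
[ 604.82259233 -262.44978456  124.        ] [ 501.13950161 -276.17397173  124.        ]
in stand frame [110.17353523  -1.75373317] [ 5.60074972e+00 -1.83541028e-03]
20 [561.50786116 119.41685952]
0 [586.39402987 117.99163124]
-20 [619.00257641 111.76057461]
```

>>> {"fn": "step_arm", "kwargs": {
  "motion": [
    [[0, 0, 0, 0, 0, -20, 255], [0, 0, 0, 0, 0, -20, 255], [0, 0, 0, 0, 0, -12, 255], [0, 0, 0, 0, 0, -6, 255], [0, 0, 0, 0, 0, -5, 255], [0, 0, 0, 0, 0, -3, 255], [0, 0, 0, 0, 0, 0, 255], [0, 0, 0, 0, 0, 0, 255]]
  ]
}}

```text
time_s: 8.15
ee_pos: [459.5, -282.5, 41.2]
eef_rot: [-180.0, 0.0, -171.5]
force: [0.4, 1.0, -1.2]
grip_width: 13.3
gripper_force: 78.3
```

>>> {"fn": "step_arm", "kwargs": {
  "motion": [
    [[0, 0, 0, 0, 0, -1.5, 255], [0, 0, 0, 0, 0, -1, 255], [0, 0, 0, 0, 0, -1, 255], [0, 0, 0, 0, 0, 0, 255], [0, 0, 0, 0, 0, 0, 255]]
  ]
}}

```text
time_s: 8.65
ee_pos: [459.6, -282.6, 38.3]
eef_rot: [-179.9, 0.0, -171.5]
force: [-3.4, 2.2, 12.0]
grip_width: 13.7
gripper_force: 79.9
```

>>> {"fn": "step_arm", "kwargs": {
  "motion": [
    [[0, 0, 0, 0, 0, 0, 190], [0, 0, 0, 0, 0, 0, 170], [0, 0, 0, 0, 0, 0, 130], [0, 0, 0, 0, 0, 0, 80], [0, 0, 0, 0, 0, 0, 0], [0, 0, 0, 0, 0, 0, 0], [0, 0, 0, 0, 0, 0, 0], [0, 0, 0, 0, 0, 0, 0], [0, 0, 0, 0, 0, 0, 0], [0, 0, 0, 0, 0, 10, 0], [0, 0, 0, 0, 0, 30, 0], [0, 0, 0, 0, 0, 40, 0], [0, 0, 0, 0, 0, 40, 0], [0, 0, 0, -30, 0, 30, 0], [0, 0, 0, -40, 0, 10, 0], [0, 0, 0, -40, 0, 0, 0], [0, 0, 0, -40, 0, 0, 0], [0, 0, 0, 0, 0, 0, 0], [0, 0, 0, 0, 0, 0, 0]]
  ]
}}

```text
time_s: 10.55
ee_pos: [309.0, -282.7, 198.2]
eef_rot: [-179.9, 0.1, -171.6]
force: [0.4, 0.3, 0.2]
grip_width: 85.4
gripper_force: 0.0
```

```bash
python3 - <<'E'
from station import manip
import cv2,pickle,numpy as np
d={}
for n in("side","top"): d[n]=manip.snapshot(n)
f=lambda a:cv2.resize(a[:,:,::-1],None,fx=2.5,fy=2.5,interpolation=cv2.INTER_CUBIC)
cv2.imwrite("pics/m3.png",np.hstack([f(d["side"]["frame"][80:280,220:380]),f(d["top"]["frame"][150:350,230:390])]))
E
```

```text
(no output)
```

View pics/m3.png

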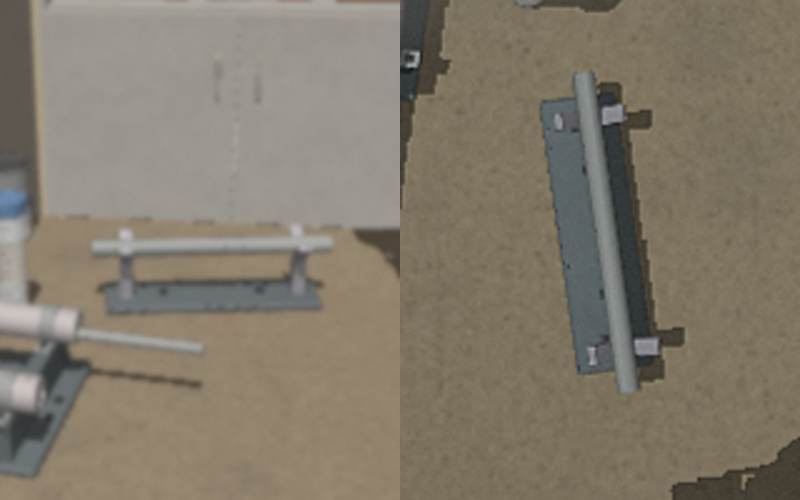

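The rod lies in both notches. Its ends are at side crop (93,247) and (332,243), and at top crop (584,74) and (628,390), centred to within a few mm. The gripper is clear and the thin rod hasn't moved.

```bash
python3 -c "
from station import manip
print(manip.finish_job())"
```

```text
the job is handed in; nothing more can be done
None
```

The thicker rod lies in both V notches, centred to within a few mm by the last pictures; the thinner rod is still in its tube, and the job is handed in at about 11 s (no verdict was returned).

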